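# Tip the buoy cut-out up onto the drying rail

### The arm

A 6-joint arm with a two-finger parallel gripper is mounted at the origin on the work surface. World frame = base frame: x ahead of the robot, y to its left, z up, the work surface at z = 0. Lengths are in m, angles in degrees, forces in N, time in s.
With the tool pointing down it reaches from about 0.325 to 0.925 m from the base axis. Payload 3.1 kg.
Tool frame: the origin (TCP) lies at the very end of the fingers, on their centre line; the grasp point (between the pads) lies 19 mm behind it (manip.tcp_to_grasp is the z of the grasp point in the tool frame, in m); z points along the fingers, y is the direction in which the jaws open and shut (so a half turn about z gives the same grasp; the last joint's range is limited). The gripper opens to 85 mm and grips with 20 to 120 N. Pads are 22 mm wide; open, the fingers measure 114 mm over their backs; the gripper's body (76 mm by 85 mm) begins 54 mm behind the grasp point. The pads swing forward as they close: fully open they stand 13 mm farther back than shut.
Start: joints at [64.389, 12.427, 92.441, -0, 75.132, -6.429], TCP at [0.205, 0.59, 0.231] pointing down, gripper open.
Joint ranges: [-157.48, 157.48], [-44.54, 120.13], [17.64, 146.25], [-64.5, 244.5], [7.68, 150.69], [-147.95, 147.95]. Speed limits (degrees/s): [159.86, 159.86, 180, 180, 180, 180].

### API

Orientations are given as a 3x3 rotation matrix whose columns are the frame's x, y, z axes.
In Python, from bench import manip, grip, planner, monitor, imaging gives the robot as it stands. The module is installed in compiled form; this text tells all that it offers. Calls block until the motion is done:
- manip.goto(position, orientation): joint-space move of the TCP to a pose.
- manip.line_to(position, orientation=None, rate=0.15, until_force=None): straight line of the TCP; orientation=None keeps the orientation; rate is the mean speed in m/s. With until_force (N) it stops when the force on the tool has changed by that much, and returns True; else False.
- manip.movej(angles): joint-space move.
- grip(opening, effort=None): opening from 0.0 (shut) to 1.0 (fully open); effort is the grip in N (None keeps the last); returns when the fingers have stopped.
- manip.dwell(seconds).
- planner.solve_ik(position, orientation): joint angles nearest the present ones, or None.
- monitor.observe(): the state.
- imaging.grab_frame(name): name is "scene" or "top" or "wrist"; returns the picture (420x560x3 uint8, red, green, blue); there is no depth.
- imaging.get_calibration(name): a dict with "mtx" (3x3 intrinsics, pixels), "R" (3x3) and "t" (3): a world point X has camera coordinates R X + t. Camera axes: x right, y down, z forward; pixel columns grow to the right and rows downward; lengths in m; the calibration is good to about 2 mm. A picture is of the moment at which its call begins: read the wrist's pose just before it. get_calibration takes no time and is no camera call; for the wrist camera it gives the pose at the moment of the call.
A pose or a line that the arm cannot do raises manip.Unreachable and nothing moves.
- manip.finish_job(): hands the job in, once; it reports no verdict.
Trained networks look in the newest picture that a camera, given by its name, has taken for a name from the list of things; names that differ only in an ending like _2 or _b are one class to them, and where a whole thing is asked for, a point or a joint stands for the part that bears it (a point fixed in the world has none). Each returns a list of dicts, best first, with "score" (0 to 1); they miss things now and then, are a little off and sometimes report something else, mostly with a low value. They report only what shows in the picture. A call takes as long as a camera call. They do not tell look-alikes from the thing itself.
- imaging.recognise(camera, target): "position" ([column, row] as shares, 0 to 1, of the picture: columns of its width, rows of its height, amid what is visible of it).
- imaging.landmark_of(camera, target): "position" ([column, row] as shares, 0 to 1, of the picture: columns of its width, rows of its height: a listed point, or the origin of a listed thing).
The state is a dict: "time_s": time; "joint_pos": joint angles; "qvel": joint speeds; "joint_torque": joint torques, N m; "tool_pos": TCP position; "tcp_rot": TCP orientation; "force": force on the tool from outside, world axes, zero at the start; "torque": the same for the moment, N m; "gripper_width": opening from 0.0 (shut) to 1.0 (fully open).
Only numpy, scipy, OpenCV 4.12 (cv2) and the standard library are available. Lean on these libraries where they do the work, as an engineer would, in place of code of your own. Each camera call takes 0.05 s, during which the arm holds its last target.

### The job

Stand the orange, cream and navy buoy cut-out that lies on the table up with the other two on the drying rail: slide it in front of the empty space between them, push its flat foot up against the rail's foot strip and tip it up on that edge until it leans back against the upper bar, about midway between its neighbours and clear of both. Leave it standing there on its own, and do not knock or shift the other two cut-outs or anything else on the table.

Things in the scene. Friction and masses are not known exactly. Their poses are not given: they have to be found in the camera images.
- buoy: the cut-out to stand up: flat lobster-buoy shape in 14 mm board, 165 mm long, about 0.1 kg, painted orange, cream, navy from the foot up. Starts flat on the table, foot away from the robot. Origin: middle of the foot's lower edge. x runs from foot to neck, y across, z through the thickness (underside z = 0). 64 mm wide and straight-sided for 95 mm from the flat foot, then slopes in to the neck
- buoy_neck (a point): pinch point on the cut-out's bare pale wooden neck: 145 mm from the foot edge, mid-thickness (7 mm above the underside). The neck is 24 mm wide, 14 mm thick, straight-sided from 125 to 165 mm from the foot. Pinched by its two sides it keeps its angle to the hand while low; once raised 30 degrees or more with its foot held by the strip, it turns between the fingers as it is pushed on up
- rail_rack: the drying rail, a fixed wooden stand 450 mm wide. Origin: on the table, middle of its foot strip's front face. x points away from the robot into the stand, y along the rail, z up. The foot strip is 18 mm high, its front face at x = 0. A cut-out with its foot on the table against the strip comes to rest leaning back about 11 degrees past upright, its former top face on the upper bar
- rail_bar (a point): middle of the axis of the rail's round upper bar: 16 mm diameter, along the rail, 88 mm above the table and 22 mm behind the foot strip's front face, carried by two 20 mm posts 110 mm high at 205 mm either side
- buoy_left: a teal and yellow cut-out of the same shape and size, loose, standing on its foot and leaning on the rail left (+y) of the empty space. Origin: middle of its back's lower edge, on the table; x, y, z parallel to the rail's axes as it stands. The two neighbours stand 210 to 290 mm apart, centre to centre
- buoy_right: a red and white cut-out of the same shape and size, standing likewise to the right (-y) of the empty space. Origin and axes as for buoy_left
- brush_jar: bystander: glass jar 72 mm across and 85 mm high with four brushes standing in it up to 180 mm; origin under its centre
- paint_jar: bystander: closed paint jar, yellow label, black cap, 68 mm across, 85 mm high; origin under its centre
- paint_cup: bystander: small white cup, 60 mm across, 34 mm high; origin under its centre
- red_lid: bystander: red plastic ring of a jar lid, 68 mm across, 12 mm high; origin under its centre
- marker: bystander: black marker pen, 130 mm long, 17 mm thick, lying; origin under its middle, x along it
- sanding_block: bystander: cork sanding block 95 x 48 x 28 mm; origin under its centre
Not all that is in view belongs to the job. There is more than one size of the buoy; the one meant has the size given above.

How it is judged:
By the outcome, as a careful person would: the job done as asked, in the order asked, and still so for the second after the job is handed in, with the robot touching nothing.
It also fails if it takes over 48 s, if anything falls off the work surface, if the arm or the gripper's body presses on something with over 40 N, if the wrist force passes 120 N, or if a joint passes its speed limit or range.

## Working session

There is one attempt and no reset: what is moved stays moved. The work goes in short steps, each a Python script; the robot and the scene stay as the last script left them, time stands still between calls to the robot, and variables do not carry over. Pictures are saved under pics/ and viewed, and the job is handed in when it is done.

```bash
mkdir -p pics; ls; python3 - <<'E'
from bench import manip, grip, planner, monitor, imaging
import cv2,json
o=monitor.observe();print(o['time_s'],o['tool_pos'],manip.tcp_to_grasp)
for c in("scene","top"):
    im=imaging.grab_frame(c);cv2.imwrite(f"pics/{c}0.png",im[:,:,::-1])
    for t in("buoy","buoy_neck","rail_rack","rail_bar","buoy_left","buoy_right"):
        for f in (imaging.landmark_of,):
            print(c,t,[(round(d['score'],2),round(d['position'][0]*560),round(d['position'][1]*420)) for d in f(c,t)][:4])
E
```

```text
pics
0.0 [0.20498508 0.58957498 0.22997631] -0.0187
scene buoy [(0.88, 248, 188), (0.58, 336, 238)]
scene buoy_neck [(0.74, 308, 200)]
scene rail_rack [(0.66, 330, 266), (0.62, 309, 202), (0.46, 335, 238)]
scene rail_bar [(0.84, 338, 252)]
scene buoy_left [(0.52, 355, 241)]
scene buoy_right [(0.8, 285, 299)]
top buoy [(0.76, 282, 284), (0.61, 260, 174)]
top buoy_neck [(0.92, 355, 274), (0.6, 252, 229), (0.56, 131, 239)]
top rail_rack [(0.98, 291, 159)]
top rail_bar [(0.91, 291, 144), (0.16, 175, 286)]
top buoy_left [(0.69, 248, 158)]
top buoy_right [(0.87, 346, 159)]
```

View pics/scene0.png

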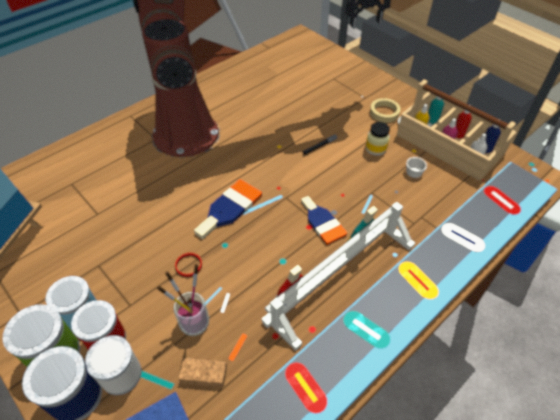

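View pics/top0.png

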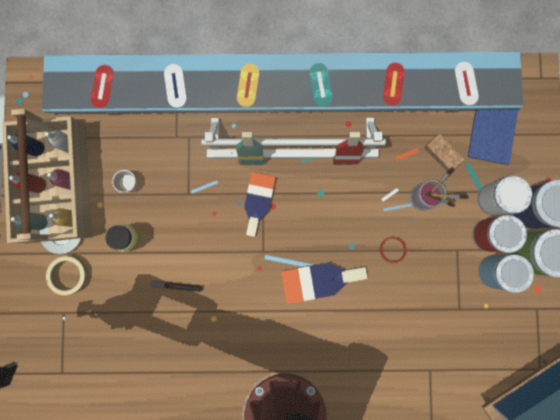

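The scene view shows two buoys in the right colours. In the top view one is near the rail (foot ~(261,175), neck ~(252,230)), and a bigger one has its foot at ~(287,287). I'll measure both to see which is 165 mm long.

```bash
cat > h.py <<'E'
from bench import manip, grip, planner, monitor, imaging
import numpy as np, cv2
def w(cam,px,z):
    c=imaging.get_calibration(cam);K=np.array(c['mtx']);R=np.array(c['R']);t=np.array(c['t'])
    d=R.T@np.linalg.solve(K,[px[0],px[1],1]);o=-R.T@t
    return o+d*(z-o[2])/d[2]
def proj(cam,X):
    c=imaging.get_calibration(cam);p=np.array(c['mtx'])@(np.array(c['R'])@np.array(X)+np.array(c['t']));return p[:2]/p[2]
E
python3 - <<'E'
from h import *
im=imaging.grab_frame("top");
c=imaging.get_calibration("top");print("cam",-np.array(c['R']).T@c['t'])
cv2.imwrite("pics/topz.png",cv2.resize(im[110:310,180:400],None,fx=3.6,fy=3,interpolation=cv2.INTER_CUBIC)[:,:,::-1])
hsv=cv2.cvtColor(im,cv2.COLOR_RGB2HSV)
m=cv2.inRange(hsv,(5,170,150),(14,255,255));n,l,s,ce=cv2.connectedComponentsWithStats(m)
for i in range(1,n):
    if s[i,4]>80:
        p=np.argwhere(l==i)[:,::-1].astype(np.float32);r=cv2.minAreaRect(p);b=cv2.boxPoints(r);print(s[i,4],r,[w("top",q,.014).round(3)[:2].tolist() for q in b])
for n,p,z in(("small neck end",(252,236),.014),("big neck",(366,273),.014),("railL",(208,153),.018),("railR",(379,153),.018),("left",(248,158),0),("right",(346,159),0),("rack",(291,159),0),("bar",(291,144),.088)):print(n,w("top",p,z).round(3))
E
```

```text
cam [0.42265021 0.00345977 1.141254  ]
small neck end [0.457 0.079 0.014]
big neck [ 0.359 -0.215  0.014]
railL [0.675 0.193 0.018]
railR [ 0.672 -0.256  0.018]
left [0.665 0.09  0.   ]
right [ 0.66  -0.171  0.   ]
rack [ 0.661 -0.025  0.   ]
bar [ 0.681 -0.023  0.088]
```

View pics/topz.png

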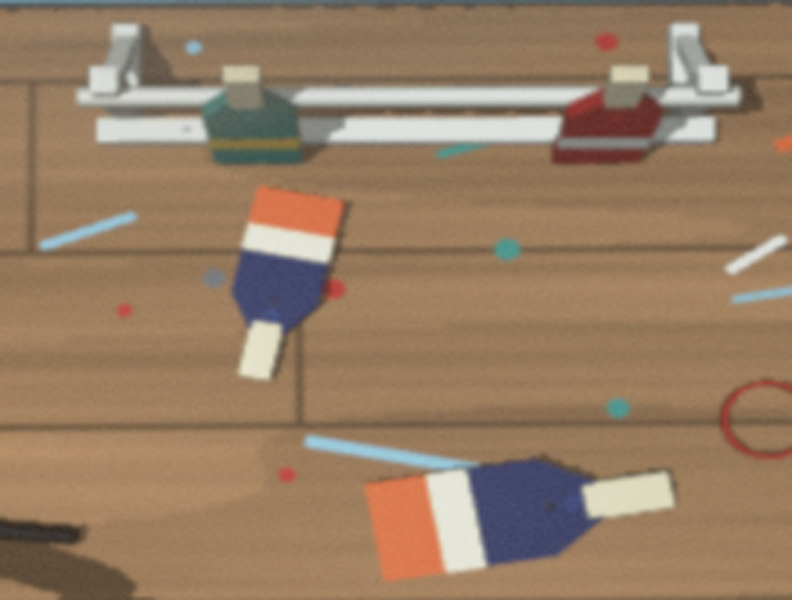

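```bash
python3 - <<'E'
from h import *
im=imaging.grab_frame("top")
hsv=cv2.cvtColor(im,cv2.COLOR_RGB2HSV)
print(hsv[178,262],hsv[290,290],hsv[290,298])
for n,p in (("footL",(251.7,172.3)),("footR",(275.8,177.3)),("neckend",(250.8,236.3)),("big foot",(284,287.5)),("big end",(366.5,273))):print(n,w("top",p,.014).round(4))
for p in((206.7,157.3),(378.6,157.2)):print(w("top",p,0).round(4),w("top",p,.018).round(4))
R=np.array([[0,1,0],[1,0,0],[0,0,-1.]])
o=monitor.observe();print(np.array(o['tcp_rot']).round(3).tolist())
cw=imaging.get_calibration("wrist");Rc=np.array(cw['R']);print("wrist cam pos",(-Rc.T@cw['t']).round(3),"fwd",Rc[2].round(2),np.array(cw['mtx']).round())
for RR in (R,np.array([[0,-1,0],[-1,0,0],[0,0,-1.]])): 
  for p in ([.5,.03,.35],[.47,.0,.4],[.45,.08,.01]): print(p,planner.solve_ik(p,RR))
E
```

```text
[  9 162 215] [  9 159 221] [  9 160 220]
footL [0.624  0.0793 0.014 ]
footR [0.6102 0.0161 0.014 ]
neckend [0.4561 0.0822 0.014 ]
big foot [ 0.3236 -0.0029  0.014 ]
big end [ 0.3588 -0.2163  0.014 ]
[0.6679 0.2    0.    ] [0.664  0.1969 0.018 ]
[ 0.6644 -0.2584  0.    ] [ 0.6606 -0.2542  0.018 ]
[[-0.944, 0.329, -0.0], [0.329, 0.944, 0.0], [0.0, 0.0, -1.0]]
wrist cam pos [0.127 0.618 0.374] fwd [ 0.3  -0.1  -0.95] [[360.   0. 279.]
 [  0. 360. 209.]
 [  0.   0.   1.]]
[0.5, 0.03, 0.35] [-4.59967325e+00 -7.29386871e+00  1.00316487e+02 -2.54444375e-14
  8.69773814e+01 -4.59967325e+00]
[0.47, 0.0, 0.4] [-8.56528111e+00 -1.20987629e+01  9.93214098e+01 -2.54444375e-14
  9.27773531e+01 -8.56528111e+00]
[0.45, 0.08, 0.01] [ 1.27083828e+00  1.09857796e+01  1.22142043e+02 -2.54444375e-14
  4.68721774e+01  1.27083828e+00]
[0.5, 0.03, 0.35] None
[0.47, 0.0, 0.4] None
[0.45, 0.08, 0.01] None
```

The buoy near the rail measures 165 x 64 mm, so it is the one meant. The other is about 220 mm long. I'll hover over its neck and refine the measurements with the wrist camera.

```bash
cat >> h.py <<'E'
def Rt(u,pitch=0):
    # u: foot->neck horizontal dir; pitch forward (fingers toward rail), deg
    x=np.array([u[0],u[1],0.]);x/=np.linalg.norm(x);z=np.array([0,0,-1.]);y=np.cross(z,x)
    a=np.radians(pitch);x2=x*np.cos(a)+np.array([0,0,1])*np.sin(a);z2=np.cross(x2,y)
    return np.column_stack([x2,y,z2])
E
python3 - <<'E'
from h import *
R=Rt((-.978,.209)); print(R.round(2).tolist(), Rt((-1,0),30).round(2).tolist())
for p,pi in(([.47,.07,.01],0),([.55,-.04,.08],30),([.66,-.04,.13],30),([.66,-.04,.13],60),([.66,-.04,.25],60),([.66,-.04,.25],30)):
    q=planner.solve_ik(p,Rt((-1,0),pi));print(p,pi,None if q is None else np.round(q,1))
manip.goto([.44,.03,.27],Rt((-1,0)))
im=imaging.grab_frame("wrist");cw=imaging.get_calibration("wrist");np.savez("w1.npz",**cw)
cv2.imwrite("pics/w1.png",im[:,:,::-1]);print(monitor.observe()['time_s'])
for t in("buoy","buoy_neck","rail_rack","rail_bar","buoy_left","buoy_right"):
    z={"buoy_neck":.007,"rail_bar":.088}.get(t,0)
    print(t,[(round(d['score'],2),np.round(np.array(d['position'])*[560,420],1).tolist(),w("wrist",np.array(d['position'])*[560,420],z)[:2].round(4).tolist()) for d in imaging.landmark_of("wrist",t)][:4])
E
```

```text
[[-0.98, 0.21, 0.0], [0.21, 0.98, 0.0], [0.0, 0.0, -1.0]] [[-0.87, 0.0, -0.5], [0.0, 1.0, 0.0], [0.5, 0.0, -0.87]]
[0.47, 0.07, 0.01] 0 [  0.   12.9 119.8  -0.   47.4 -90. ]
[0.55, -0.04, 0.08] 30 [ -9.   33.   87.   -4.5  89.7 -97.8]
[0.66, -0.04, 0.13] 30 [ -7.8  41.8  67.2  -3.9 100.8 -97.5]
[0.66, -0.04, 0.13] 60 [ -6.8  63.   43.6  -8.1 132.9 -98.9]
[0.66, -0.04, 0.25] 60 [  -6.8   56.6   41.9   -9.4  141.  -100.8]
[0.66, -0.04, 0.25] 30 [ -7.8  36.3  62.7  -4.1 110.8 -98.2]
3.025
buoy [(0.85, [296.8, 296.7], [0.619, 0.0545]), (0.62, [250.8, 54.0], [0.3242, 0.0011])]
buoy_neck [(0.86, [72.8, 84.3], [0.3546, -0.1886]), (0.58, [326.7, 195.4], [0.4777, 0.0869])]
rail_rack [(0.82, [240.5, 325.6], [0.6641, -0.0213])]
rail_bar [(0.92, [230.1, 390.1], [0.6863, -0.0252])]
buoy_left [(0.57, [319.4, 323.5], [0.6607, 0.0855])]
buoy_right []
```

View pics/w1.png

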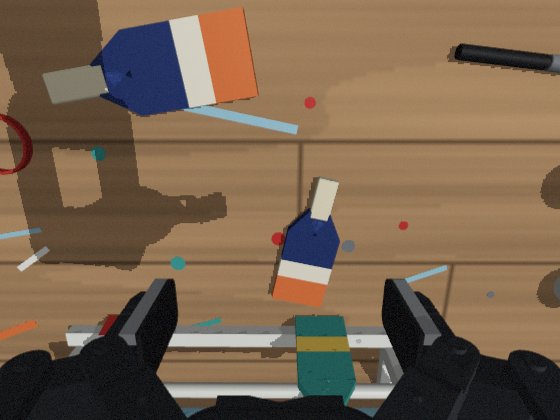

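```bash
python3 - <<'E'
from h import *
for n,p,z in(("footL?",(323,306),.014),("footR",(272,298),.014),("neck1",(316,177),.014),("neck2",(339,181),.014),("tealA",(296,316.5),.003),("tealB",(346,316.5),.003),("strip at 130",(140,326.5),.0),("strip at 270",(270,326.5),.0),("strip 375",(380,328),0),("strip L",(66,327),.0),("striptop140",(140,330),.018),("red corner",(122,317),.003)):
    print(n,w("wrist",p,z).round(4))
im=imaging.grab_frame("wrist");g=cv2.resize(im[290:350,50:410],None,fx=2.2,fy=6,interpolation=cv2.INTER_CUBIC);cv2.imwrite("pics/w1z.png",g[:,:,::-1])
im=imaging.grab_frame("top");g=cv2.resize(im[120:190,200:390],None,fx=4,fy=8,interpolation=cv2.INTER_CUBIC);cv2.imwrite("pics/t1z.png",g[:,:,::-1])
E
```

```text
footL? [0.6238 0.0872 0.014 ]
footR [0.612  0.0217 0.014 ]
neck1 [0.4538 0.0726 0.014 ]
neck2 [0.4585 0.0989 0.014 ]
tealA [0.6475 0.0533 0.003 ]
tealB [0.6475 0.1201 0.003 ]
strip at 130 [ 0.6656 -0.1584  0.    ]
strip at 270 [0.6656 0.0184 0.    ]
strip 375 [0.668  0.1681 0.    ]
strip L [ 0.6664 -0.2591  0.    ]
striptop140 [ 0.6575 -0.1508  0.018 ]
red corner [ 0.6483 -0.1792  0.003 ]
```

View pics/w1z.png

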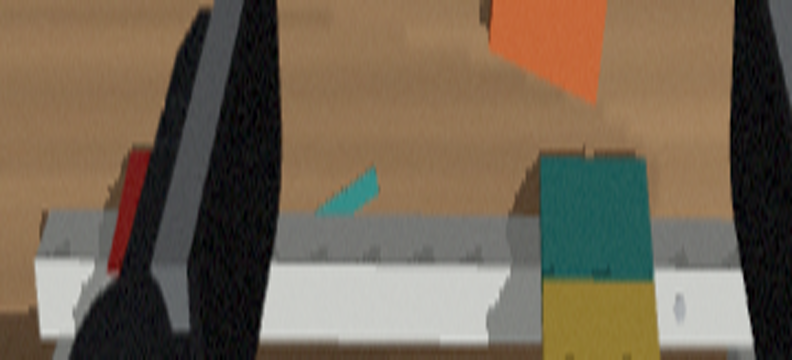

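View pics/t1z.png

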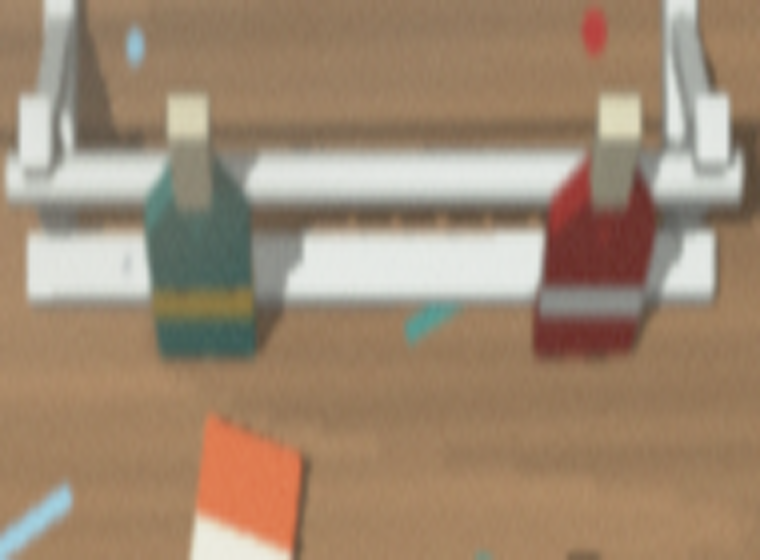

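```bash
python3 - <<'E'
from h import *
for p in((240,164.4),(263.25,164.4),(333.3,164.4),(358.3,164.4)):print(w("top",p,.003).round(4))
for p in((206.8,157.5),(379,157.5)):print("strip end",w("top",p,.0).round(4))
E
```

```text
[0.6474 0.111  0.003 ]
[0.6469 0.0493 0.003 ]
[ 0.6454 -0.1368  0.003 ]
[ 0.6449 -0.2032  0.003 ]
strip end [0.6673 0.1997 0.    ]
strip end [ 0.6636 -0.2594  0.    ]
```

```bash
python3 - <<'E'
from h import *
u=(-.98,.199);R=Rt(u);n=[.4757,.0805]
manip.goto([*n,.10],R)
print(manip.line_to([*n,.004],R,rate=.12,until_force=10))
o=monitor.observe();print(o['tool_pos'],o['force'].round(2) if hasattr(o['force'],'round') else o['force'])
grip(0.0,effort=25)
manip.dwell(.1)
o=monitor.observe();print(o['time_s'],o['gripper_width'],o['tool_pos'],np.round(o['force'],2))
for c in("wrist","top"):cv2.imwrite(f"pics/{c}2.png",imaging.grab_frame(c)[:,:,::-1])
E
```

```text
False
[0.47677159 0.08045133 0.00492163] [0.08 0.02 0.48]
5.8083 0.2676571024869746 [0.47611087 0.08055426 0.00439852] [-0.73 -0.33  4.37]
```

View pics/wrist2.png

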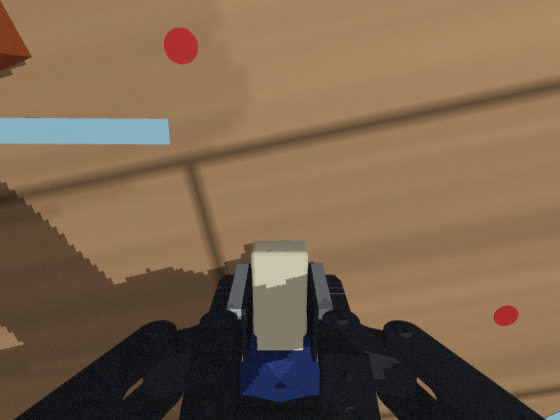

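```bash
python3 - <<'E'
from h import *
u=(-1,.006);R=Rt(u)
manip.line_to([.486,-.041,.0055],R,rate=.08)
o=monitor.observe();print(o['time_s'],o['tool_pos'],np.round(o['force'],2))
r=manip.line_to([.535,-.0413,.0055],R,rate=.04,until_force=5)
o=monitor.observe();print(r,o['time_s'],o['tool_pos'],np.round(o['force'],2))
for c in("wrist","top"):cv2.imwrite(f"pics/{c}3.png",imaging.grab_frame(c)[:,:,::-1])
im=imaging.grab_frame("top");g=cv2.resize(im[120:250,200:390],None,fx=4,fy=4,interpolation=cv2.INTER_CUBIC);cv2.imwrite("pics/t3z.png",g[:,:,::-1])
E
```

```text
7.5833 [ 0.48572276 -0.04070763  0.005329  ] [-0.56 -0.16 -0.99]
True 8.4 [ 0.51733072 -0.04084627  0.00469404] [ 0.05  0.16 -0.33]
```

View pics/t3z.png

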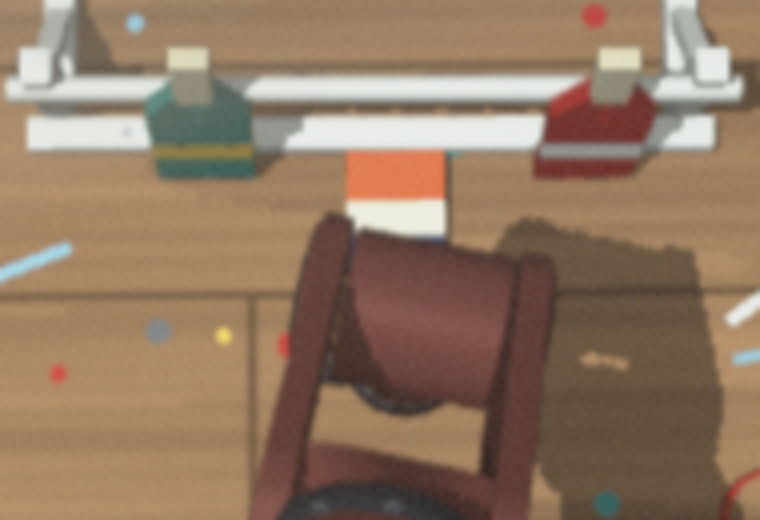

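View pics/wrist3.png

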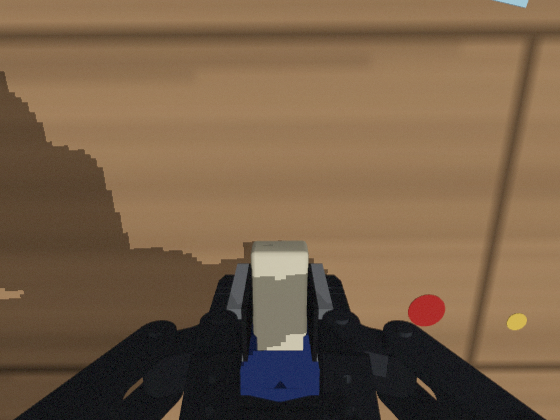

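Top view: the foot sits flush on the strip, columns 347–446 in the zoom. The gaps to teal (257) and red (534) are 90 and 88 px, so it is centred. Now I'll tip it to about 40° and check.

```bash
cat >> h.py <<'E'
X0=.5173+.145; Y0=-.0413; U=(-1,.006)
def tcp(th,pitch,dx=0.0,dz=0.0):
    t=np.radians(th);u=np.array([-np.cos(t),np.sin(t)]);n=np.array([np.sin(t),np.cos(t)])
    B=np.array([X0,.014*np.cos(t)]) if th<=90 else np.array([X0-.018*np.tan(t-np.pi/2),0])
    c=B+.145*u-.0045*n+[dx,dz]
    R=Rt(U,pitch);p=np.array([c[0],Y0,c[1]])+.0048*R[:,2]
    return p,R
def pitch_of(th): return th if th<=40 else 40+(th-40)*20/61
E
python3 - <<'E'
from h import *
p,R=tcp(0,0);print(p)
for th in range(0,105,15):
    p,R=tcp(th,pitch_of(th));q=planner.solve_ik(p,R);print(th,p.round(3),None if q is None else np.round(q,0))
for th in (6,12,18,24,30,35,40):
    p,R=tcp(th,pitch_of(th),dx=.0005);manip.line_to(p,R,rate=.08)
    o=monitor.observe();print(th,o['time_s'],np.round(np.array(o['tool_pos'])-p,4),np.round(o['force'],1))
for c in("wrist","scene","top"):cv2.imwrite(f"pics/{c}4.png",imaging.grab_frame(c)[:,:,::-1])
im=imaging.grab_frame("scene");cv2.imwrite("pics/s4z.png",cv2.resize(im[150:350,230:430],None,fx=3,fy=3,interpolation=cv2.INTER_CUBIC)[:,:,::-1])
E
```

```text
[ 0.5173 -0.0413  0.0047]
0 [ 0.517 -0.041  0.005] [ -12.   18.  114.   -0.   48. -102.]
15 [ 0.52  -0.041  0.042] [-11.  23. 103.  -3.  69. -99.]
30 [ 0.532 -0.041  0.077] [ -9.  31.  90.  -5.  88. -98.]
45 [ 0.553 -0.041  0.106] [ -9.  39.  78.  -6. 104. -97.]
60 [ 0.582 -0.041  0.127] [ -8.  44.  70.  -6. 112. -98.]
75 [ 0.617 -0.041  0.14 ] [ -8.  51.  60.  -7. 121. -98.]
90 [ 0.654 -0.041  0.142] [ -7.  59.  48.  -7. 129. -98.]
6 8.9 [-0.0002  0.0001 -0.0005] [-0.1 -0.6 -1.2]
12 9.2333 [-0.0004  0.0001 -0.001 ] [ 0.  -0.3 -1.1]
18 9.5667 [-0.0005  0.0001 -0.0011] [-0.6 -0.8 -0.5]
24 9.9 [-0.0006  0.0001 -0.0011] [-1.1  0.4 -0.1]
30 10.2333 [-0.0007  0.0001 -0.0009] [-2.   0.6  1. ]
35 10.5333 [-0.0007  0.0001 -0.0007] [-2.8  0.5  2.4]
40 10.8333 [-0.0007  0.     -0.0005] [-2.9  0.1  2.4]
```

View pics/s4z.png

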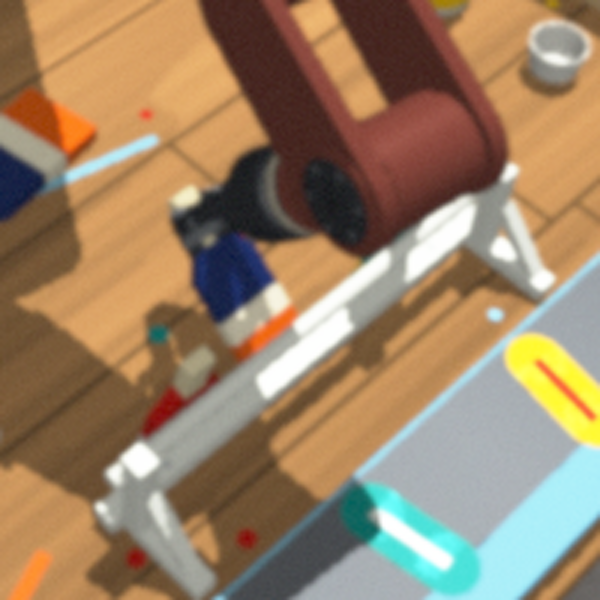

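View pics/wrist4.png

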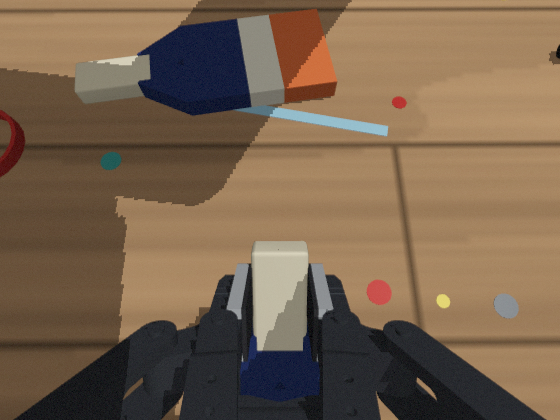

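The cut-out is raised about 40° with its foot on the strip, held squarely and with small forces. I'll carry on up.

```bash
python3 - <<'E'
from h import *
for th in (47,54,61,68,75,82,89,95):
    p,R=tcp(th,pitch_of(th));manip.line_to(p,R,rate=.07)
    o=monitor.observe();f=np.round(o['force'],1);print(th,o['time_s'],np.round(np.array(o['tool_pos'])-p,4),f)
    if np.linalg.norm(f)>20: print("stop");break
for c in("wrist","scene","top"):cv2.imwrite(f"pics/{c}5.png",imaging.grab_frame(c)[:,:,::-1])
im=imaging.grab_frame("scene");cv2.imwrite("pics/s5z.png",cv2.resize(im[150:350,230:430],None,fx=3,fy=3,interpolation=cv2.INTER_CUBIC)[:,:,::-1])
E
```

```text
47 11.4167 [ 0.0001  0.0001 -0.0002] [-2.4  0.7  1.4]
54 11.8083 [ 0.     -0.0001 -0.0004] [-3.3 -0.6  0.5]
61 12.2 [ 0.0001 -0.     -0.0005] [-1.9 -0.5  0.7]
68 12.5917 [ 0.     -0.0001 -0.0006] [-0.9 -1.2 -0. ]
75 12.9833 [-0.0002 -0.     -0.0005] [-0.5 -0.6 -1.6]
82 13.3833 [-0.0001  0.0001 -0.0005] [-1.9 -0.5 -2.1]
89 13.7833 [-0.0002 -0.     -0.0006] [-1.7  0.8 -1.5]
95 14.125 [-0.0002  0.     -0.0005] [-1.7 -0.1 -2. ]
```

View pics/s5z.png

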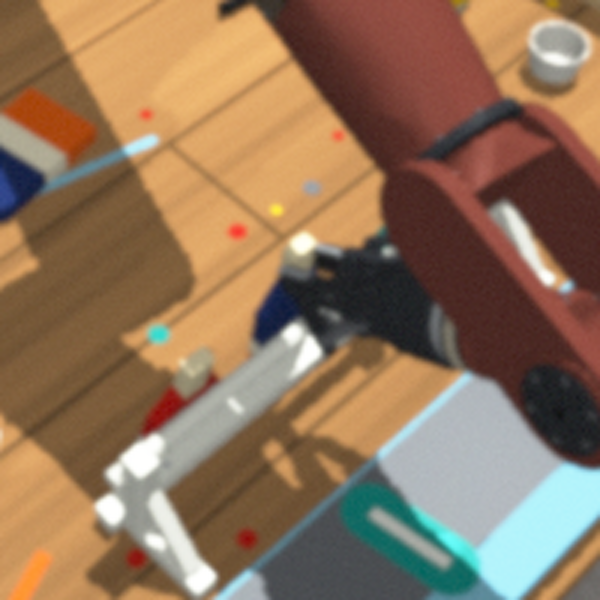

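View pics/wrist5.png

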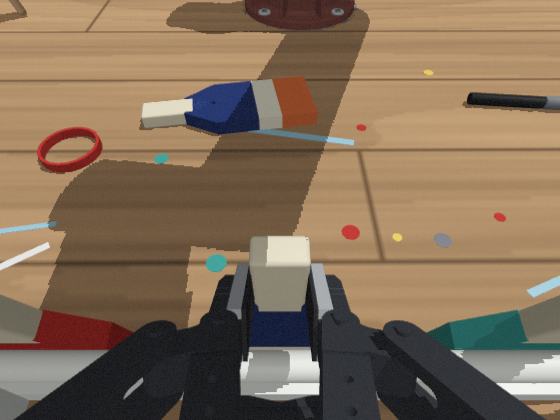

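The wrist view shows the neck gripped and the board upright just in front of the bar, with red and teal still standing either side. Last part: lean it onto the bar with force monitoring.

```bash
python3 - <<'E'
from h import *
for th in (98,100,102,104):
    p,R=tcp(th,pitch_of(min(th,101)));r=manip.line_to(p,R,rate=.03,until_force=5)
    o=monitor.observe();f=np.round(o['force'],1);print(th,r,o['time_s'],np.round(np.array(o['tool_pos'])-p,4),f)
    if r:break
for c in("wrist","scene","top"):cv2.imwrite(f"pics/{c}6.png",imaging.grab_frame(c)[:,:,::-1])
E
```

```text
98 False 14.6917 [0.0001 0.0001 0.0003] [-2.3 -0.5 -0.5]
100 False 14.9917 [ 0. -0. -0.] [-2.   0.1 -0.3]
102 False 15.2917 [ 0.0001  0.     -0.0001] [-1.1 -0.1 -0. ]
104 False 15.5917 [-0.     -0.      0.0001] [-2.9  0.3 -0.3]
```

View pics/wrist6.png

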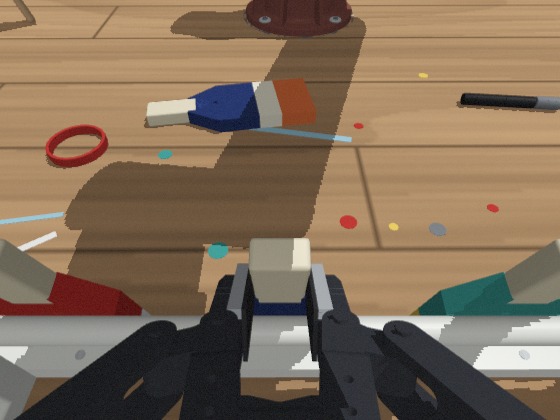

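View pics/top6.png

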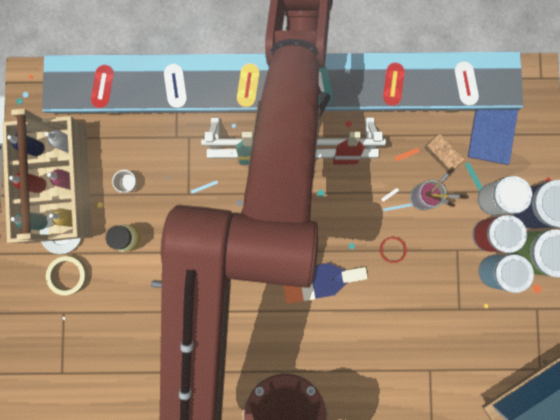

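```bash
python3 - <<'E'
from h import *
o=monitor.observe();p=np.array(o['tool_pos']);R=np.array(o['tcp_rot'])
for i in range(5):
    r=manip.line_to(p+[.0015*(i+1),0,-.0003*(i+1)],R,rate=.02,until_force=6);manip.dwell(.05)
    o=monitor.observe();print(i,r,o['time_s'],np.round(o['tool_pos'],4),np.round(o['force'],1))
    if r or o['force'][0]<-9:break
im=imaging.grab_frame("wrist");cv2.imwrite("pics/wrist7.png",im[:,:,::-1])
E
```

```text
0 False 16.0417 [ 0.6858 -0.0413  0.1391] [-2.8 -0.5 -0.2]
1 False 16.3417 [ 0.6873 -0.0413  0.1387] [-4.3 -0.4  0.7]
2 False 16.6417 [ 0.6888 -0.0414  0.1383] [-3.9 -0.3 -2.1]
3 False 16.9417 [ 0.6903 -0.0413  0.138 ] [-4.2 -0.5 -1.5]
4 False 17.2417 [ 0.6918 -0.0413  0.1379] [-4.4 -0.1 -1.6]
```

View pics/wrist7.png

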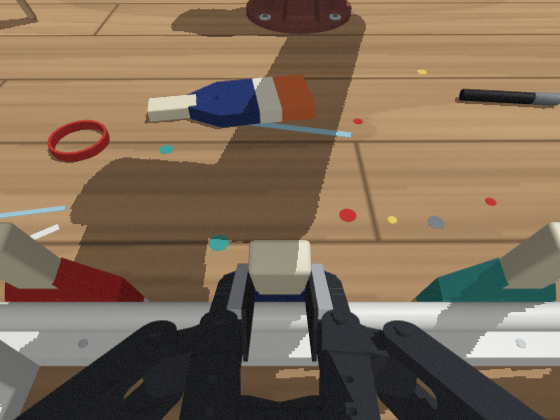

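```bash
python3 - <<'E'
from h import *
im=imaging.grab_frame("scene");cv2.imwrite("pics/s7z.png",cv2.resize(im[200:300,260:390],None,fx=6,fy=6,interpolation=cv2.INTER_CUBIC)[:,:,::-1])
im=imaging.grab_frame("top");cv2.imwrite("pics/t7z.png",cv2.resize(im[120:220,220:380],None,fx=5,fy=5,interpolation=cv2.INTER_CUBIC)[:,:,::-1])
im=imaging.grab_frame("wrist");cv2.imwrite("pics/w7z.png",cv2.resize(im[200:370,180:380],None,fx=4,fy=3.5,interpolation=cv2.INTER_CUBIC)[:,:,::-1])
print(monitor.observe()['gripper_width'])
for x in (.66,.665):
  print(x,proj("wrist",[x+.0282-.0036,-.041,.165]),proj("wrist",[x,-.041,.018]))
E
```

```text
0.2699962912411557
0.66 [278.32875702 232.29515373] [278.56888875 325.33903588]
0.665 [278.38487557 242.3407802 ] [278.60153747 331.79810794]
```

View pics/s7z.png

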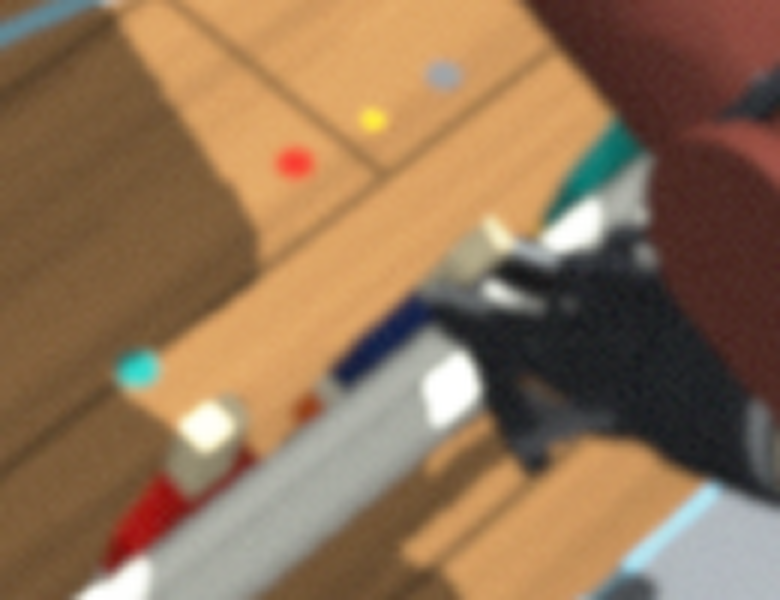

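View pics/t7z.png

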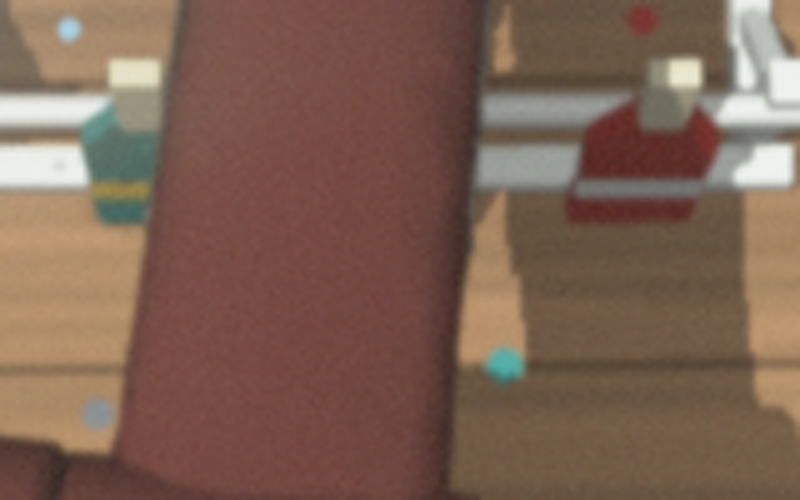

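View pics/w7z.png

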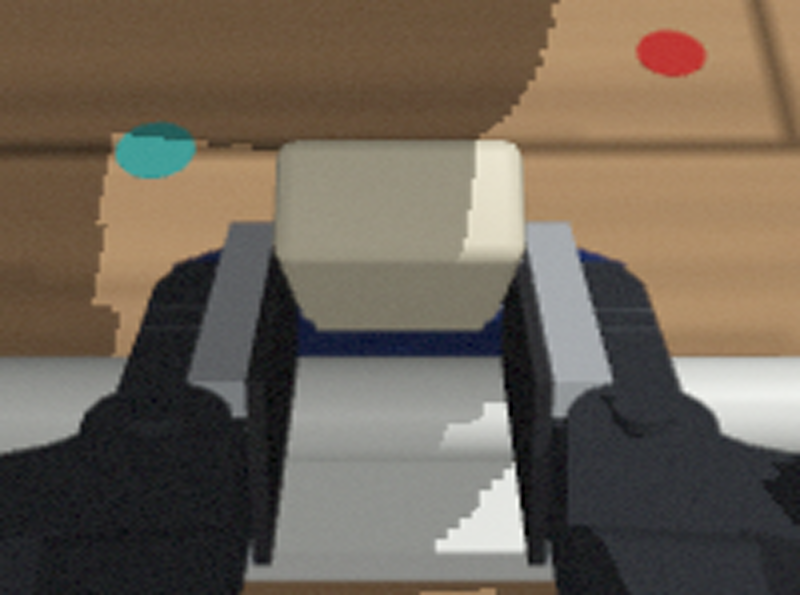

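```bash
cat > fit.py <<'E'
from h import *
from scipy.optimize import least_squares
def pts(xB,zB,phi):
    s,c=np.sin(phi),np.cos(phi)
    f=lambda a,d,y:[xB+a*s-d*c, -.0413+y, zB+a*c+d*s]
    # a along, d toward front(robot)
    return f
def fit(obs):
    def res(p):
        f=pts(*p[:3]);r=[]
        for (a,d,y),(u,v) in obs: r+=list(proj("wrist",f(a,d,y+p[3]))-[u,v])
        return r
    s=least_squares(res,[.66,0,.19,0],x_scale=[.01,.01,.1,.01]);return s.x,np.sqrt(np.mean(s.fun**2)),s.fun
E
python3 - <<'E'
from fit import *
q=lambda x,y:(180+x/4,200+y/3.5)
# image columns: right = +y? (teal on right)
obs=[((.165,0,-.012),q(277,262)),((.165,0,.012),q(523,262)),((.165,.014,-.012),q(279,141)),((.165,.014,.012),q(521,141)),((.125,0,-.012),q(314,330)),((.125,0,.012),q(488,330))]
x,r,f=fit(obs);print("xB,zB",x.round(4),"lean",np.degrees(x[2]),"rms",r,f.round(1))
E
```

```text
xB,zB [ 6.508e-01 -3.000e-04  3.004e-01  1.000e-03] lean 17.21075123997885 rms 1.1408463135434797 [ 0.5 -0.1  0.  -0.5  0.9  0.6 -0.9  0.3 -2.9 -0.   2.2 -0.3]
```

The fit (rms 1.1 px) puts the lean at 17° with the back edge at x≈0.651. I pushed too far, and the foot slid about 10 mm off the strip along the table. I'll firm up the grip, lift 4 mm, bring the board back to about 10° lean, move it onto the strip and set it down.

```bash
python3 - <<'E'
from fit import *
from scipy.spatial.transform import Rotation as Ro
grip(0.0,effort=60)
o=monitor.observe();p=np.array(o['tool_pos']);R=np.array(o['tcp_rot']);print(o['gripper_width'],p,np.round(o['force'],1))
B=np.array([.6508,p[1],0.]);
lift=.0045*np.array([np.sin(.3),0,np.cos(.3)])
manip.line_to(p+lift,R,rate=.03)
o=monitor.observe();print(np.round(o['force'],1))
def rig(dphi,Bn):
    Q=Ro.from_euler('y',np.radians(dphi)).as_matrix() # +y rotation: z->x (lean more)
    return Bn+Q@(p-B),Q@R
p1,R1=rig(-7,np.array([.653,p[1],.0045]));print(p1)
manip.line_to(p1,R1,rate=.03)
o=monitor.observe();print(o['time_s'],np.round(o['force'],1),o['gripper_width'])
im=imaging.grab_frame("wrist");cv2.imwrite("pics/w8z.png",cv2.resize(im[200:370,180:380],None,fx=4,fy=3.5,interpolation=cv2.INTER_CUBIC)[:,:,::-1])
im=imaging.grab_frame("scene");cv2.imwrite("pics/s8z.png",cv2.resize(im[200:300,260:390],None,fx=6,fy=6,interpolation=cv2.INTER_CUBIC)[:,:,::-1])
E
```

```text
0.258141658790043 [ 0.69185361 -0.04132581  0.13803233] [-3.8 -0.9 -1.8]
[-1.7  0.7  0.3]
[ 0.67692569 -0.04132581  0.14650663]
18.6667 [ 0.2 -0.1 -1.1] 0.25235357969088473
```

View pics/w8z.png

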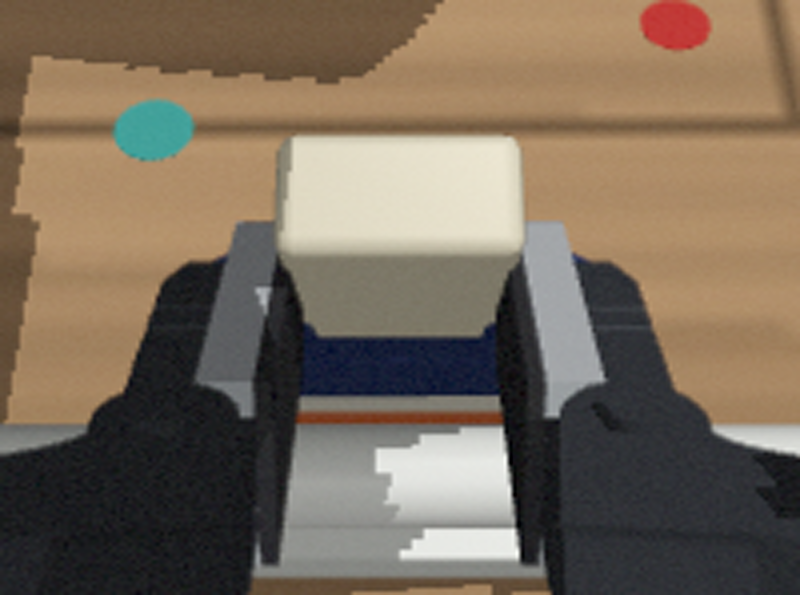

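View pics/s8z.png

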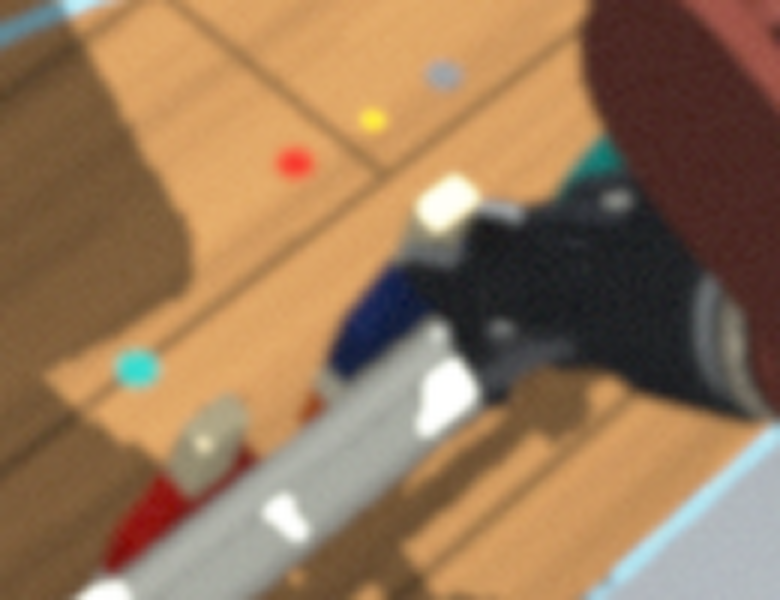

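```bash
python3 - <<'E'
from fit import *
q=lambda x,y:(180+x/4,200+y/3.5)
obs=[((.165,0,-.012),q(277,253)),((.165,0,.012),q(523,253)),((.165,.014,-.012),q(279,137)),((.165,.014,.012),q(521,137)),((.125,0,-.012),q(316,337)),((.125,0,.012),q(490,337))]
x,r,f=fit(obs);print("xB,zB",x.round(4),"lean",np.degrees(x[2]),"rms",r)
p=np.array(monitor.observe()['tool_pos']);R=np.array(monitor.observe()['tcp_rot'])
r=manip.line_to(p+[.016,0,0],R,rate=.02,until_force=2.5)
o=monitor.observe();print(r,o['time_s'],np.round(o['tool_pos']-p,4),np.round(o['force'],1),o['gripper_width'])
im=imaging.grab_frame("wrist");cv2.imwrite("pics/w9z.png",cv2.resize(im[200:370,180:380],None,fx=4,fy=3.5,interpolation=cv2.INTER_CUBIC)[:,:,::-1])
E
```

```text
xB,zB [0.66   0.0023 0.1301 0.0011] lean 7.4535969517686915 rms 1.2058520283236358
True 19.3417 [ 0.0099  0.0001 -0.0005] [-2.7 -0.   1.4] 0.25565470913940513
```

View pics/w9z.png

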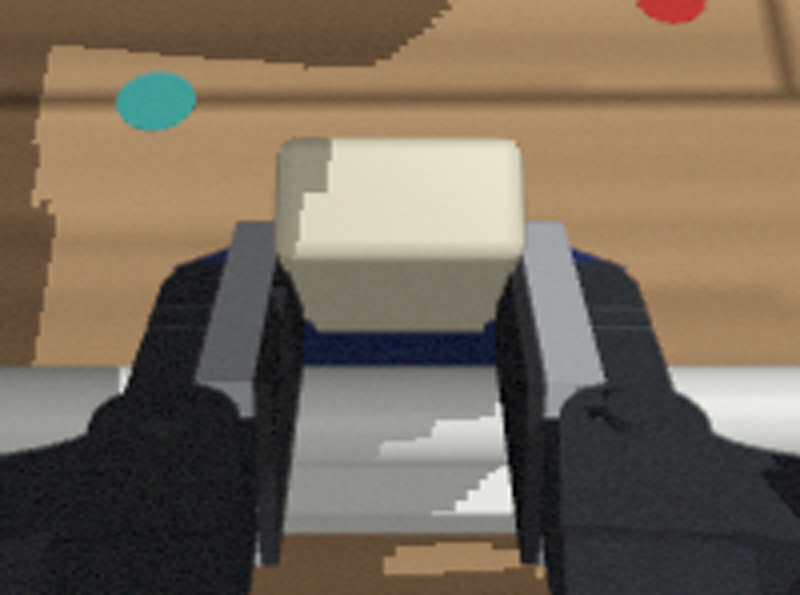

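```bash
python3 - <<'E'
from fit import *
q=lambda x,y:(180+x/4,200+y/3.5)
obs=[((.165,0,-.012),q(277,258)),((.165,0,.012),q(523,258)),((.165,.014,-.012),q(279,139)),((.165,.014,.012),q(521,139)),((.125,0,-.012),q(315,331)),((.125,0,.012),q(487,331))]
x,r,f=fit(obs);print("xB,zB",x.round(4),"lean",np.degrees(x[2]),"rms",r)
E
```

```text
xB,zB [0.6639 0.0019 0.1688 0.0011] lean 9.671078490069544 rms 1.231783033171674
```

```bash
python3 - <<'E'
from fit import *
o=monitor.observe();p=np.array(o['tool_pos']);R=np.array(o['tcp_rot'])
r=manip.line_to(p+[0.0,0,-.008],R,rate=.015,until_force=3)
o=monitor.observe();print(r,o['time_s'],np.round(o['tool_pos']-p,4),np.round(o['force'],1),o['gripper_width'])
im=imaging.grab_frame("wrist");cv2.imwrite("pics/w10z.png",cv2.resize(im[200:370,180:380],None,fx=4,fy=3.5,interpolation=cv2.INTER_CUBIC)[:,:,::-1])
E
```

```text
False 20.0333 [-0.0004  0.     -0.0083] [-5.1 -0.1  1. ] 0.26055367360202947
```

View pics/w10z.png

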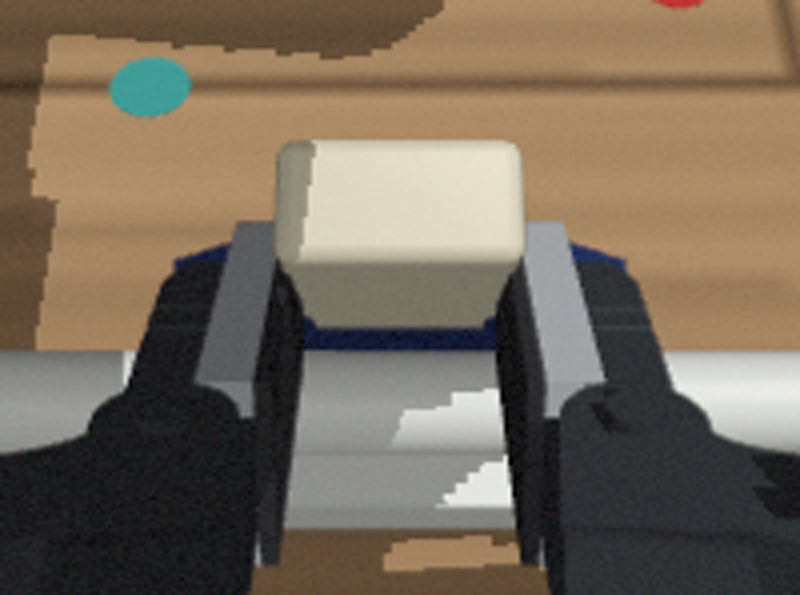

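```bash
python3 - <<'E'
from fit import *
q=lambda x,y:(180+x/4,200+y/3.5)
obs=[((.165,0,-.012),q(277,262)),((.165,0,.012),q(523,262)),((.165,.014,-.012),q(279,141)),((.165,.014,.012),q(521,141)),((.125,0,-.012),q(315,327)),((.125,0,.012),q(487,327))]
x,r,f=fit(obs);print("xB,zB",x.round(4),"lean",np.degrees(x[2]),"rms",r)
o=monitor.observe();print(o['tool_pos'])
E
```

```text
xB,zB [ 0.6598 -0.0057  0.1945  0.0011] lean 11.145301400430284 rms 1.2163800215894596
[ 0.68634874 -0.04118862  0.13632224]
```

The fit now gives 11° lean, which matches the rest pose, with the back edge at x≈0.660. I'll release and retreat.

```bash
python3 - <<'E'
from fit import *
grip(0.6,effort=20);manip.dwell(.2)
o=monitor.observe();p=np.array(o['tool_pos']);R=np.array(o['tcp_rot']);print(o['time_s'],o['gripper_width'],np.round(o['force'],1))
im=imaging.grab_frame("wrist");cv2.imwrite("pics/w11.png",im[:,:,::-1])
p1=p-.03*R[:,2]+[0,0,.01];manip.line_to(p1,R,rate=.08)
manip.line_to(p1+[0.02,0,.10],R,rate=.15)
o=monitor.observe();print(o['time_s'],np.round(o['force'],1))
im=imaging.grab_frame("wrist");cv2.imwrite("pics/w12.png",im[:,:,::-1])
E
```

```text
20.675 0.5990807743662206 [-0.1  0.9  0.4]
22.1667 [-0.6  0.1 -0.6]
```

View pics/w11.png

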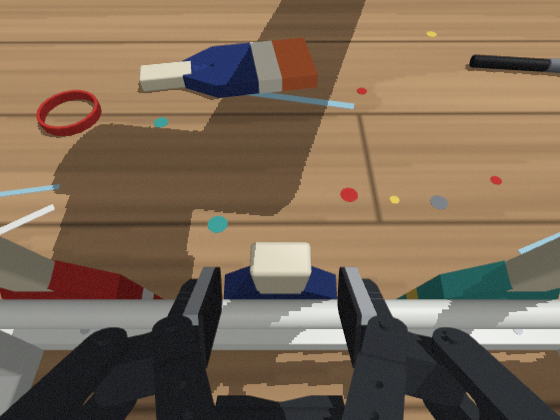

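View pics/w12.png

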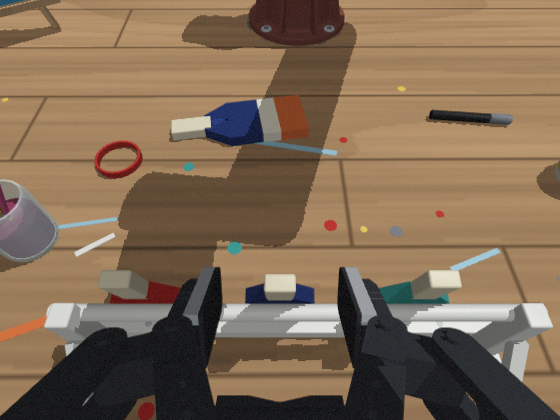

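```bash
python3 - <<'E'
from fit import *
o=monitor.observe();p=np.array(o['tool_pos']);R=np.array(o['tcp_rot'])
manip.line_to(p+[-.05,0,.10],Rt(U,30),rate=.15)
manip.goto([.42,-.04,.32],Rt(U))
grip(1.0)
o=monitor.observe();print(o['time_s'])
cv2.imwrite("pics/w13.png",imaging.grab_frame("wrist")[:,:,::-1])
im=imaging.grab_frame("top");cv2.imwrite("pics/top13.png",im[:,:,::-1]);cv2.imwrite("pics/t13z.png",cv2.resize(im[120:200,200:390],None,fx=4,fy=6,interpolation=cv2.INTER_CUBIC)[:,:,::-1])
im=imaging.grab_frame("scene");cv2.imwrite("pics/s13.png",im[:,:,::-1])
E
```

```text
24.6
```

View pics/w13.png

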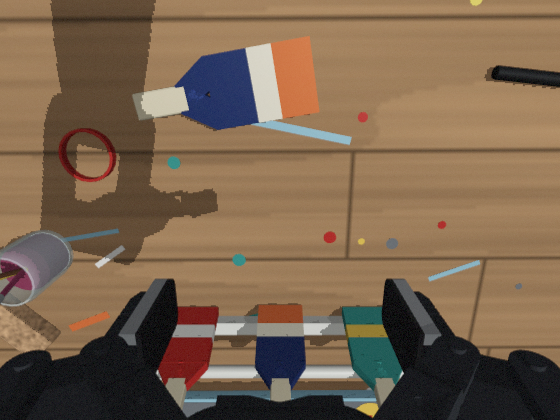

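View pics/t13z.png

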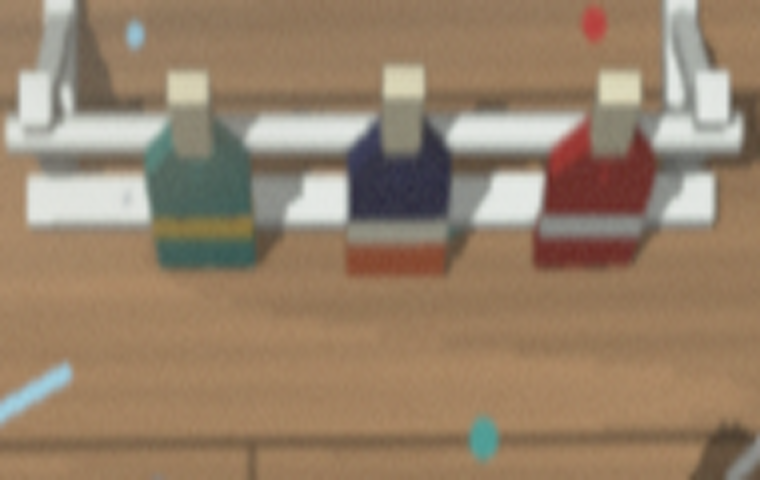

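View pics/s13.png

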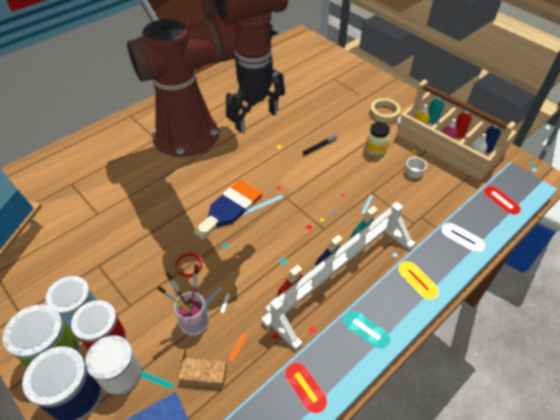

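All three are standing and centred: the foot spans columns 347–446 between teal's 257 and red's 534. However, the orange foot's front edge is at row 274 against 267 for the neighbours, so it is about 3 mm off the strip. I'll nudge it in gently with closed fingers, low on the front face.

```bash
python3 - <<'E'
from fit import *
R=Rt(U,-35)
for p in ([.57,-.0413,.12],[.60,-.0413,.012],[.645,-.0413,.012]):
    q=planner.solve_ik(p,R);print(None if q is None else np.round(q,1))
grip(0.0,effort=20)
manip.goto([.56,-.0413,.12],R)
manip.line_to([.60,-.0413,.013],R,rate=.12)
o=monitor.observe();print(o['time_s'],o['tool_pos'],np.round(o['force'],1))
im=imaging.grab_frame("top");cv2.imwrite("pics/t14z.png",cv2.resize(im[120:220,200:390],None,fx=4,fy=4)[:,:,::-1])
im=imaging.grab_frame("wrist");cv2.imwrite("pics/w14.png",im[:,:,::-1])
E
```

```text
[ -16.    -2.9  129.    24.8   21.6 -126.1]
None
NoneTraceback (most recent call last):
  File "<stdin>", line 7, in <module>
bench.Unreachable: the arm cannot follow that straight line within its joint ranges
```

```bash
python3 - <<'E'
from fit import *
print(monitor.observe()['time_s'],monitor.observe()['tool_pos'])
for a in (32,29,26,23,20,17):
  print(a,[ (None if q is None else np.round(q,0).tolist()) for q in (planner.solve_ik(p,Rt(U,-a)) for p in ([.60,-.0413,.012],[.62,-.0413,.012],[.65,-.0413,.012]))])
E
```

```text
26.55 [ 0.56088783 -0.04146669  0.12102817]
32 [[-14.0, 15.0, 124.0, 38.0, 12.0, -140.0], [-14.0, 17.0, 122.0, 35.0, 12.0, -136.0], [-13.0, 20.0, 118.0, 31.0, 13.0, -131.0]]
29 [[-14.0, 15.0, 123.0, 26.0, 15.0, -127.0], [-13.0, 17.0, 120.0, 24.0, 16.0, -124.0], [-13.0, 20.0, 116.0, 21.0, 17.0, -121.0]]
26 [[-14.0, 16.0, 121.0, 18.0, 19.0, -119.0], [-13.0, 18.0, 118.0, 17.0, 20.0, -117.0], [-12.0, 20.0, 114.0, 15.0, 21.0, -115.0]]
23 [[-13.0, 16.0, 119.0, 13.0, 23.0, -114.0], [-13.0, 18.0, 116.0, 12.0, 24.0, -112.0], [-12.0, 21.0, 112.0, 11.0, 25.0, -111.0]]
20 [[-13.0, 17.0, 117.0, 9.0, 27.0, -110.0], [-12.0, 19.0, 114.0, 9.0, 28.0, -109.0], [-12.0, 22.0, 110.0, 8.0, 29.0, -108.0]]
17 [[-12.0, 18.0, 115.0, 7.0, 31.0, -107.0], [-12.0, 20.0, 112.0, 6.0, 32.0, -107.0], [-11.0, 23.0, 108.0, 6.0, 33.0, -105.0]]
```

Pitch −26° is comfortably reachable.

```bash
python3 - <<'E'
from fit import *
R=Rt(U,-26)
manip.goto([.57,-.0413,.10],R)
manip.line_to([.60,-.0413,.013],R,rate=.12)
o=monitor.observe();print(o['time_s'],o['tool_pos'],np.round(o['force'],1))
r=manip.line_to([.646,-.0413,.013],R,rate=.03,until_force=3)
o=monitor.observe();print(r,o['time_s'],o['tool_pos'],np.round(o['force'],1))
im=imaging.grab_frame("top");cv2.imwrite("pics/t14z.png",cv2.resize(im[120:200,200:390],None,fx=4,fy=6,interpolation=cv2.INTER_CUBIC)[:,:,::-1])
E
```

```text
27.8 [ 0.60006745 -0.04137774  0.0135496 ] [-0.8 -0.4 -0.1]
True 29.0833 [ 0.64130103 -0.04100184  0.0118421 ] [0.1 0.7 0.8]
```

View pics/t14z.png

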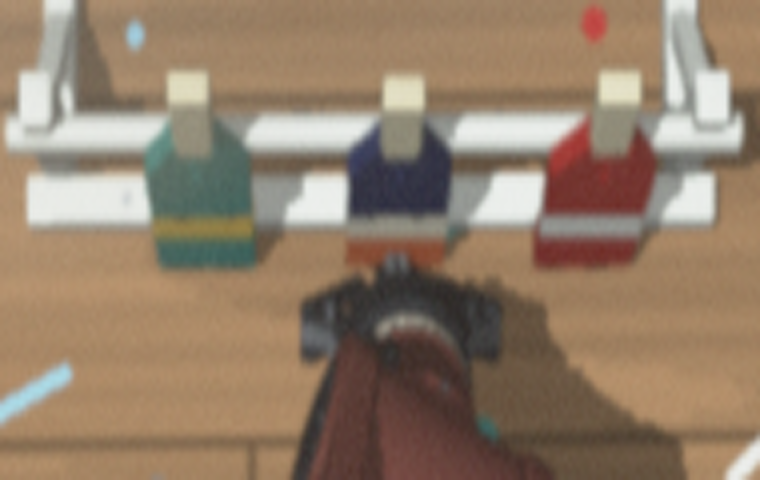

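```bash
python3 - <<'E'
from fit import *
R=Rt(U,-26)
manip.line_to([.58,-.0413,.014],R,rate=.1)
manip.line_to([.52,-.0413,.16],R,rate=.15)
manip.goto([.40,-.04,.32],Rt(U))
manip.dwell(.3)
print(monitor.observe()['time_s'])
im=imaging.grab_frame("top");cv2.imwrite("pics/top15.png",im[:,:,::-1]);cv2.imwrite("pics/t15z.png",cv2.resize(im[120:200,200:390],None,fx=4,fy=6,interpolation=cv2.INTER_CUBIC)[:,:,::-1])
im=imaging.grab_frame("scene");cv2.imwrite("pics/s15z.png",cv2.resize(im[180:340,230:430],None,fx=3.6,fy=3.6,interpolation=cv2.INTER_CUBIC)[:,:,::-1])
E
```

```text
32.2083
```

View pics/t15z.png

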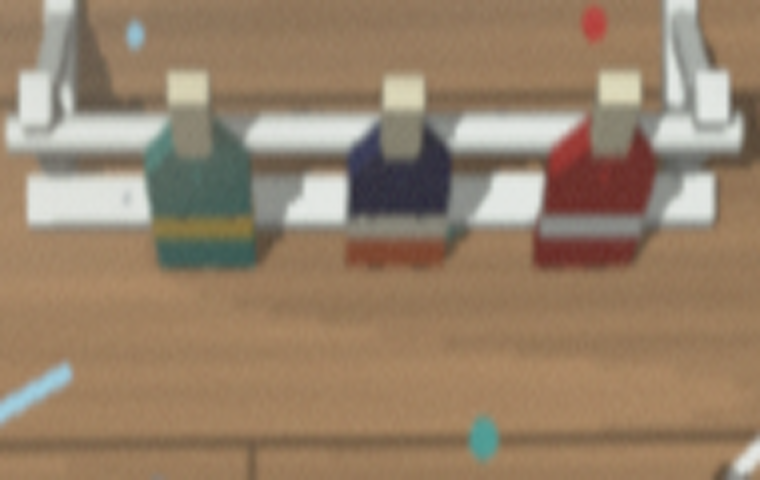

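View pics/s15z.png

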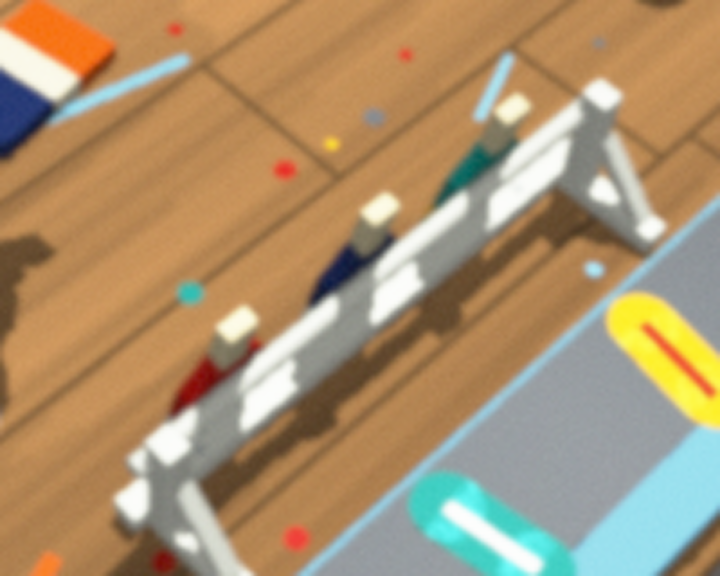

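View pics/top15.png

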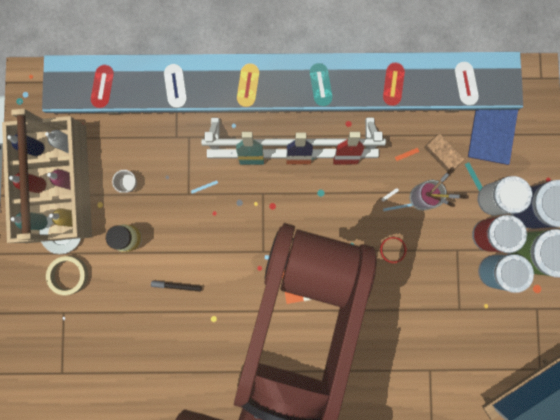

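The foot's front edge is now at row ~266, level with the neighbours at 267. The neck is in line with theirs, the spacing is even, and nothing else has moved. Handing in.

```bash
python3 - <<'E'
from h import *
print(manip.finish_job(), monitor.observe()['time_s'])
E
```

```text
the job is handed in; nothing more can be done
the job is handed in; nothing more can be done
```

The orange, cream and navy buoy (165 mm long by measurement) now stands on its own on the drying rail. It leans back on the upper bar, about midway between its neighbours. I handed the job in at about 32 s of the 48 s allowed.

**How it went:** I pinched it by the neck, slid it in front of the gap until it met the foot strip, and tipped it up. The tip-up did not go cleanly:
- **Overshoot:** the lean against the bar went too far, to about 17°, and the foot slid roughly 10 mm off the strip.
- **First correction:** I lifted it a few millimetres, reset it at about 11° and let go. The foot was then still about 3 mm off the strip.
- **Second correction:** I nudged the foot in with the closed fingers, stopping at a 3 N change in force.

**Last checks, from the top and scene pictures taken after the robot backed away:**
- **Foot:** its front edge is level with the neighbours' feet (row 266 against 267 in the zoomed top view), and its neck is in line with theirs.
- **Spacing:** the gaps to the neighbours measure about 90 and 88 px, so it is centred and clear of both.
- **Surroundings:** the neighbours and everything else I could see had not moved. In those last pictures the arm hides much of the larger look-alike buoy in the top view.
- **Forces:** all readings stayed around 5 N or less.

**One disagreement:** the wrist-camera fit just before release put the foot about 6 mm below the table. I took that as an error in the fit. I did not measure the lean again after the final nudge, and judged it only by its match with the neighbours.

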